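# Stop test and guard check on a gearbox test rig

## Task

Do the safety check of the gearbox test rig: push the red mushroom stop button down until it locks, then twist it clockwise so that it springs up again. Then try the rig's closed green guard lid by tugging its T-handle upward without turning it; if the lid is caught, turn the T-handle clockwise to free it. Raise the lid about half way to upright (roughly 45 degrees) and finish with the gripper still holding it there by the T-handle; leave the other things on the bench alone.

Things in the scene. Friction and masses are not known exactly. Their poses are not given: they have to be found in the camera images.
- stop_box: stop station, fixed to the bench: a grey and yellow box 78x78 mm, its top face 58 mm above the bench, with the red mushroom button upright on top. Origin: centre of its underside, z up, yaw random.
- stop_top (a point): centre of the top of the red mushroom head (a disc 40 mm across and 17 mm thick on a 20 mm wide neck). Unpressed the top is 97 mm above the bench and there are 22 mm between the head's underside and the yellow face; both fall by 10 mm when it is fully pressed. To twist it, grip the head across its diameter from above.
- stop (a joint): how far the mushroom is pressed down, in m: 0 up, 0.010 fully down. It takes about 2 N to start and 5 to 8 N to push fully down; pushed beyond about 0.008 it locks and stays at about 0.008 when let go. A locked head springs up by itself, once the fingers let go of it, after it has been twisted clockwise.
- stop_turn (a joint): twist of the mushroom head in rad, 0 at the start, grows clockwise seen from above, ends at 0.9. About 0.45 frees a locked head; it stays twisted where it is left.
- guard_box: guard box of the rig, fixed to the bench: grey steel box 200 mm (its x) by 220 mm (its y) by 130 mm high with black slots in the front and a gearbox inside. Origin: centre of its underside; its front faces its own -x, roughly toward the robot. A green lid, 8 mm thick, its top 138.5 mm above the bench, covers it.
- lid_hinge (a point): the lid's hinge line, at its middle: on the back (+x) top edge of the box, 130.5 mm above the bench. The hinge line runs along the box's y axis; the lid's front edge swings up and back.
- lid (a joint): opening angle of the lid in rad: 0 closed, grows as it opens, ends at 1.25. The lid (about 0.35 to 0.55 kg in all; lifting a free lid by its handle takes 2 to 4 N) falls shut when let go. Held by the catch it lifts only about 0.05 (0.04 to 0.06) before it stops hard. Whether the catch is caught differs from run to run and cannot be seen from outside.
- bar_center (a point): centre of the black T-bar of the lid's handle: a bar 56 mm long, 14 mm wide and 22 mm tall on a 14 mm thick stem. With the lid closed it lies 155 mm in front of the hinge line (at the middle of the lid's width), 48 mm above the lid's underside, with its length along the box's x axis. The free gap between bar and lid is 29 mm.
- t_bar: the same T-bar as a body; origin at the bar's centre, x along its length, z away from the lid. Gripped across its 14 mm width (fingers along the box's y), it can pivot between the pads as the lid swings, so the gripper may stay pointing down.
- latch (a joint): turn of the T-handle in rad: 0 at rest, grows clockwise seen from above, ends at 1.4. A light spring (under 0.06 Nm) brings it back to 0. Turning it to 1.2 or more always withdraws the catch, and the catch then stays withdrawn even when the handle turns back.
- bearing_big: loose bearing ring, 62 mm across, 16 mm tall; leave it alone. Origin at its underside.
- tape_black: loose roll of black tape, 58 mm across, 19 mm tall; leave it alone. Origin at its underside.
- driver_red: loose screwdriver with red handle, 233 mm long; leave it alone. Origin at its underside.
There are look-alikes about, which are no part of the job. Of the things that look like the stop_box, take the one that is farthest from the robot's base at the start.

How it is judged:
By the outcome, as a careful person would: the job done as asked, in the order asked, and still so for the second after the job is handed in, while the arm keeps its last pose, push and grip.
It also fails if it takes over 64 s, if anything falls off the work surface, if the arm or the gripper's body presses on something with over 40 N, if the wrist force passes 120 N, or if a joint passes its speed limit or range.

## Robot

A 6-joint arm with a two-finger parallel gripper is mounted at the origin on a cart in front of the work surface, level with it; the furniture and walls round the work are solid. World frame = base frame: x ahead of the robot, y to its left, z up, the work surface at z = 0. Lengths are in mm, angles in rad, forces in N, time in s.
With the tool pointing down it reaches from about 375 to 975 mm from the base axis. Payload 3.8 kg.
Tool frame: the origin (TCP) lies on the centre line of the jaws, within the pads' length; the fingertips stand 25 mm ahead of it and the grasp point (between the pads) lies 6 mm ahead of it; y points along the fingers, z is the direction in which the jaws open and shut, and the axes are right-handed (so a half turn about y gives the same grasp; the last joint's range is limited). The gripper opens to 88 mm and grips with 3 to 60 N. Pads are 18 mm wide; open, the fingers measure 123 mm over their backs; the gripper's body (75 mm by 187 mm) begins 45 mm behind the grasp point.
Start: joints at [1.171, 0.264, 1.604, -0, 1.274, -0.037], TCP at [239.551, 631.058, 263.706] pointing down, gripper open.
Joint ranges: [-2.63, 2.63], [-0.94, 2.18], [0.31, 2.57], [-1.31, 4.45], [0, 2.66], [-2.55, 2.55]. Speed limits (rad/s): [2.57, 2.57, 3.14, 3.14, 3.14, 3.14].

## Interface

Orientations are given as a 3x3 rotation matrix whose columns are the frame's x, y, z axes.
In Python, from bench import status, vision, order gives the robot as it stands.
- The arm moves only by the tool servo_tool, never from a script. Its arguments are lists of equal length, an entry for each row: "grip": the finger opening in mm, from 0 to 88.1; "xyz": the shift along the tool's x, y, z in units of 30 mm (1.0 is 30 mm), a list of three; "spin": the turn about the tool's y in units of 5 degrees (1.0 is 5 degrees). In form: {"grip": [grip, ...], "xyz": [[tx, ty, tz], ...], "spin": [spin, ...]}. A call has 1 to 20 rows; each row is the pose to reach, as a shift and turn from the pose commanded when the call began, along the tool's axes at that moment; what a row does not reach only later rows make up. A row lasts 1/10 s, in which the tool goes at most 50 mm and 8.59 degrees, less where a joint would pass 70% of its speed; a pose out of reach is approached as far as the arm can. A call with a gripper value outside its range is refused whole. The fingers move at their own pace and stop on an object; "newtons" is the grip in N (left out, the last holds). Time passes only in rows, so rows that repeat a pose let the fingers close. It gives the time, the measured TCP pose, the force and the opening at its end, in the units of the state.
- status.observe(): the state, without advancing time (a new reading comes with each control period).
- vision.read_camera(name): name is "scene" or "side" or "wrist"; returns the picture (400x640x3 uint8, red, green, blue); there is no depth.
- vision.camera_model(name): a dict with "camera_matrix" (3x3 intrinsics, pixels), "world_from_camera" (4x4, takes a point from camera to world coordinates). Camera axes: x right, y up, looking along -z (the intrinsics and any distortion apply to the point x, -y, -z); pixel columns grow to the right and rows downward; lengths in mm; the calibration is good to about 2 mm. A picture is of the moment at which its call begins: read the wrist's pose just before it. camera_model takes no time and is no camera call; for the wrist camera it gives the pose at the moment of the call.
- order.finish_job(): hands the job in, once; it reports no verdict.
The state is a dict: "t": time; "joint_positions": joint angles; "joint_vel": joint speeds; "tau": joint torques, N m; "eef_pos": TCP position; "ee_rot": TCP orientation; "force": force on the tool from outside, world axes, zero at the start; "wrist_torque": the same for the moment, N m; "width": opening from 0.0 (shut) to 1.0 (fully open).
Only numpy, scipy, OpenCV 4.12 (cv2) and the standard library are available. Lean on these libraries where they do the work, as an engineer would, in place of code of your own. Each camera call takes 0.05 s, during which the arm holds its last target. There are 200 camera calls.

## Working session

There is one attempt and no reset: what is moved stays moved. The work goes in short steps, Python scripts to look and compute and a tool call to move; the robot and the scene stay as the last step left them, time stands still between calls to the robot, and variables do not carry over. Pictures are saved under pics/ and viewed, about 8 in all and at most 12, crops included, and the job is handed in when it is done.

Besides the shell and the picture viewer there is one more tool, called after "Call:" as name(argument=value, ...), one argument or row to a line, values as JSON. servo_tool: Moves the arm, as the interface text tells. Its arguments: {"type":"object","properties":{"grip":{"type":"array","items":{"type":"number"}},"xyz":{"type":"array","items":{"type":"array","items":{"type":"number"}}},"spin":{"type":"array","items":{"type":"number"}},"newtons":{"type":"number"}},"required":["grip","xyz","spin"]}

```bash
ls; mkdir -p pics; python3 - <<'E'
from bench import status, vision
import cv2, numpy as np
np.set_printoptions(precision=3,suppress=True)
s=status.observe(); print(s)
for n in ("scene","side"):
    m=vision.camera_model(n); print(n,m)
    cv2.imwrite(f"pics/{n}0.png",vision.read_camera(n)[:,:,::-1])
E
```

```text
pics
{'t': 0.0, 'joint_positions': array([ 1.171,  0.265,  1.605,  0.   ,  1.274, -0.037]), 'joint_vel': array([-0.   , -0.   ,  0.   ,  0.001, -0.001, -0.   ]), 'tau': array([  0.   , -50.208, -35.689,   0.073,   0.029,  -0.   ]), 'eef_pos': array([239.293, 630.457, 262.388]), 'ee_rot': array([[ 0.935, -0.001,  0.355],
       [-0.355, -0.002,  0.935],
       [-0.   , -1.   , -0.002]]), 'force': array([0.042, 0.392, 0.759]), 'wrist_torque': array([-0.003,  0.023, -0.028]), 'width': 0.9995485479770335}
scene {'camera_matrix': array([[436.863,   0.   , 319.413],
       [  0.   , 436.863, 199.584],
       [  0.   ,   0.   ,   1.   ]]), 'world_from_camera': array([[   0.555,    0.434,   -0.71 , -318.612],
       [  -0.831,    0.267,   -0.488, -610.056],
       [  -0.022,    0.861,    0.509,  751.609],
       [   0.   ,    0.   ,    0.   ,    1.   ]])}
side {'camera_matrix': array([[504.393,   0.   , 320.146],
       [  0.   , 504.393, 193.993],
       [  0.   ,   0.   ,   1.   ]]), 'world_from_camera': array([[  -0.959,    0.169,   -0.228,  211.647],
       [  -0.284,   -0.568,    0.773, 1146.727],
       [   0.001,    0.806,    0.592, 1034.896],
       [   0.   ,    0.   ,    0.   ,    1.   ]])}
```

View pics/scene0.png

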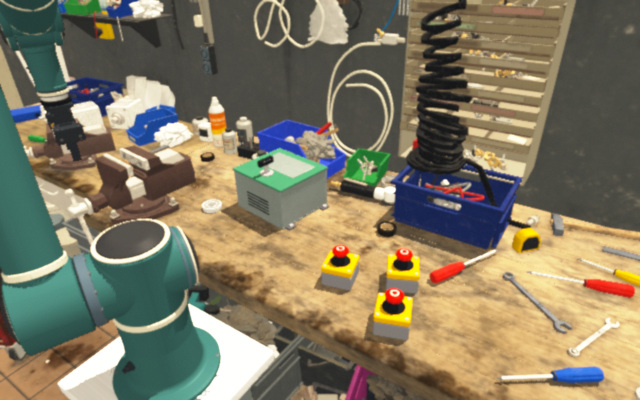

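View pics/side0.png

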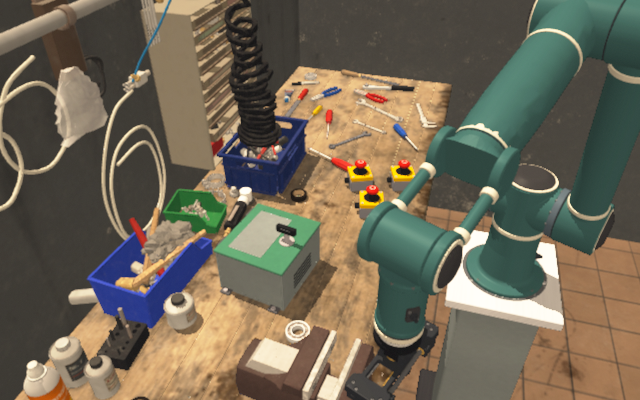

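Scene view: the stop-station candidates have red heads at about A (340,251), B (403,256) and C (394,296). In the side view they are at (360,165), (403,165) and (372,190). The guard box has its T-bar at (265,160) in the scene view and (286,230) in the side view. Next I'll triangulate.

```bash
cat > h.py <<'E'
import numpy as np, cv2
from bench import status, vision
np.set_printoptions(precision=3,suppress=True)
def ray(m,uv):
    K=m["camera_matrix"];T=m["world_from_camera"]
    d=np.linalg.inv(K)@[uv[0],uv[1],1.]; d=T[:3,:3]@(d*[1,-1,-1])
    return T[:3,3],d/np.linalg.norm(d)
def onz(m,uv,z):
    o,d=ray(m,uv); return o+d*(z-o[2])/d[2]
def tri(*rays):
    A=[np.eye(3)-np.outer(d,d) for o,d in rays]
    p=np.linalg.solve(sum(A),sum(a@o for a,(o,d) in zip(A,rays)))
    return p,max(np.linalg.norm(a@(p-o)) for a,(o,d) in zip(A,rays))
def blobs(mask,amin=20):
    n,l,st,c=cv2.connectedComponentsWithStats(mask.astype(np.uint8))
    return [(c[i],st[i]) for i in range(1,n) if st[i,4]>=amin]
def hsv(im): return cv2.cvtColor(im,cv2.COLOR_RGB2HSV)
def red(im):
    h=hsv(im); return ((h[...,0]<6)|(h[...,0]>174))&(h[...,1]>180)&(h[...,2]>110)
E
python3 - <<'E'
from h import *
M={n:vision.camera_model(n) for n in("scene","side")}
I={n:cv2.imread(f"pics/{n}0.png")[:,:,::-1].copy() for n in M}
B={}
for n in M:
    B[n]=[(c,s) for c,s in blobs(red(I[n]),60)]
    for c,s in B[n]: print(n,c,s)
for c,s in B["scene"]:
    for e,t in B["side"]:
        p,r=tri(ray(M["scene"],c),ray(M["side"],e))
        if r<8 and 50<p[2]<130: print(c,e,p,r,np.hypot(*p[:2]))
# green lid & black bar
for n,box in(("scene",(225,140,335,220)),("side",(205,195,330,300))):
    x0,y0,x1,y1=box; im=I[n][y0:y1,x0:x1]; h=hsv(im)
    g=((h[...,0]>60)&(h[...,0]<90)&(h[...,1]>110)).astype(np.uint8)
    c=max(cv2.findContours(g,0,2)[0],key=cv2.contourArea)
    a=cv2.approxPolyDP(cv2.convexHull(c),4,True)[:,0]+[x0,y0]; print(n,"lid",a.tolist())
    for uv in a: print(onz(M[n],uv,138.5))
    for c,s in blobs((h[...,2]<60),20): print("dark",c+[x0,y0],s)
im=[cv2.resize(I["scene"][230:350,300:440],None,fx=4,fy=4,interpolation=2)[:,:,::-1][:480,:560]]
cv2.imwrite("pics/c1.png",im[0])
E
```

```text
scene [462.209 192.791] [436 187  48  14 139]
scene [340.324 252.471] [333 247  16  11 102]
scene [403.561 256.131] [396 250  16  12 107]
scene [446.167 271.977] [430 262  35  21 389]
scene [610.831 287.462] [585 280  49  18 520]
scene [394.052 297.426] [386 289  18  15 155]
side [375.495  97.636] [366  93  21  10  99]
side [328.522 115.925] [326 110   6  13  67]
side [216.568 145.737] [212 139  11  16  95]
side [340.278 163.23 ] [331 158  20  13 126]
side [371.985 190.631] [366 186  13   9  65]
side [137.754 230.901] [129 218  18  28 171]
[340.324 252.471] [371.985 190.631] [ 423.703 -158.658   84.651] 0.2460547923774781 452.4343310460113
scene lid [[326, 167], [282, 190], [235, 169], [277, 149]]
[715.485  72.184 138.5  ]
[525.202  99.513 138.5  ]
[554.637 310.584 138.5  ]
[744.999 292.884 138.5  ]
dark [245.779 152.025] [ 13   8  20  10 122]
dark [264.783 161.391] [33 17 15 10 69]
side lid [[212, 195], [225, 206], [217, 231], [207, 232], [205, 195]]
[865.846  73.913 138.5  ]
[805.447 112.127 138.5  ]
[778.447 220.484 138.5  ]
[802.68  232.043 138.5  ]
[885.916  79.879 138.5  ]
dark [298.081 198.203] [86  0 16  7 74]
dark [236.36  216.901] [ 19   8  23  26 203]
dark [286.244 229.683] [ 72  29  19  12 123]
```

View pics/c1.png

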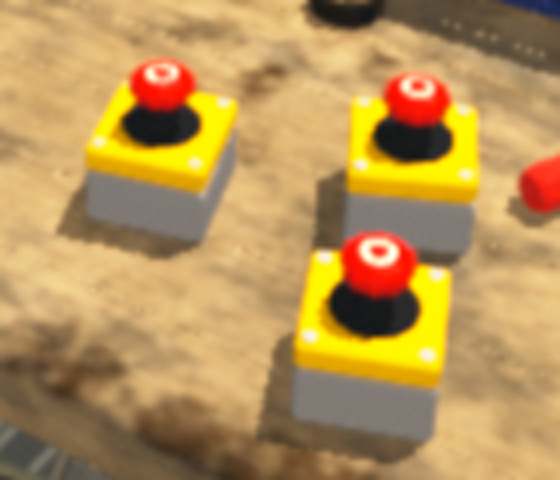

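The crop shows three upright stop stations, all of the same kind. I'll get their base distances from both views (lower red threshold), plus the T-bar position.

```bash
python3 - <<'E'
from h import *
M={n:vision.camera_model(n) for n in("scene","side")}
I={n:cv2.imread(f"pics/{n}0.png")[:,:,::-1].copy() for n in M}
h=hsv(I["side"]); r=((h[...,0]<6)|(h[...,0]>174))&(h[...,1]>150)&(h[...,2]>90)
S=[c for c,s in blobs(r[150:210,340:430],15)]; S=[c+[340,150] for c in S]; print(S)
for c in((340.3,252.5),(403.6,256.1),(394,297.4)):
    p=onz(M["scene"],c,88); print(c,"z88",p,np.hypot(*p[:2]))
    for e in S:
        p,q=tri(ray(M["scene"],c),ray(M["side"],e))
        if q<6 and 60<p[2]<130: print("   ",e,p,q,np.hypot(*p[:2]))
print("bar",tri(ray(M["scene"],(264.8,161.0)),ray(M["side"],(286.2,229.7))))
# side lid corners
im=I["side"];h=hsv(im)
g=((h[...,0]>60)&(h[...,0]<90)&(h[...,1]>110)).astype(np.uint8);g[:,:212]=0;g[:203]=0;g[:,330:]=0
c=max(cv2.findContours(g,0,2)[0],key=cv2.contourArea)
for uv in cv2.approxPolyDP(cv2.convexHull(c),4,True)[:,0]: print(uv,onz(M["side"],uv,138.5))
E
```

```text
[array([343.787, 164.56 ]), array([359.877, 164.368]), array([403.45, 164.5 ]), array([371.785, 189.873])]
(340.3, 252.5) z88 [ 420.187 -160.915   88.   ] 449.9456500887318
    [371.785 189.873] [ 423.84  -159.424   85.924] 0.9560883507268371 452.8311574027842
(403.6, 256.1) z88 [ 489.729 -298.703   88.   ] 573.6354067524811
    [359.877 164.368] [ 494.591 -297.232   84.873] 0.706483465485959 577.0328187846674
(394, 297.4) z88 [ 346.952 -340.954   88.   ] 486.44163156126905
    [403.45 164.5 ] [ 350.376 -339.753   84.986] 0.2998435041986687 488.05315139113713
bar (array([581.836, 206.934, 180.35 ]), np.float64(0.6137194856964032))
[225 206] [805.447 112.127 138.5  ]
[225 214] [789.447 146.235 138.5  ]
[212 232] [789.641 228.169 138.5  ]
[212 203] [848.111 109.812 138.5  ]
```

Target is B at about (493,-297), which is 577 mm from the base; A is 453 and C is 488. The guard bar is at about (582,207,180). I'll go toward the guard first for a wrist view, and then on to B.

Call:
servo_tool(
  grip=[88,88,88,88,88,88,88,88,88,88,88,88,88,88],
  xyz=[
    [12,-3,-10.5],
    [12,-3,-10.5],
    [12,-3,-10.5],
    [12,-3,-10.5],
    [12,-3,-10.5],
    [12,-3,-10.5],
    [12,-3,-10.5],
    [12,-3,-10.5],
    [12,-3,-10.5],
    [12,-3,-10.5],
    [12,-3,-10.5],
    [12,-3,-10.5],
    [12,-3,-10.5],
    [12,-3,-10.5],
  ],
  spin=[0,0,0,0,0,0,0,0,0,0,0,0,0,0],
)

```text
t: 1.5
eef_pos: [463.5, 209.9, 353.1]
ee_rot: [[0.936, -0.001, 0.353], [-0.353, -0.0, 0.936], [-0.001, -1.0, -0.001]]
force: [-0.2, -0.1, -0.1]
width: 1.001
```

```bash
python3 - <<'E'
from h import *
m=vision.camera_model("wrist"); im=vision.read_camera("wrist"); cv2.imwrite("pics/w1.png",im[:,:,::-1]); np.save("w1.npy",m,allow_pickle=True)
s=status.observe();print(s["t"],s["joint_positions"],m)
E
```

```text
1.55 [ 0.376 -0.098  1.831  0.     1.409 -0.834] {'camera_matrix': array([[359.648,   0.   , 324.255],
       [  0.   , 359.648, 199.534],
       [  0.   ,   0.   ,   1.   ]]), 'world_from_camera': array([[  0.353,  -0.899,  -0.257, 397.52 ],
       [  0.936,   0.339,   0.098, 234.727],
       [ -0.001,  -0.276,   0.961, 474.11 ],
       [  0.   ,   0.   ,   0.   ,   1.   ]])}
```

View pics/w1.png

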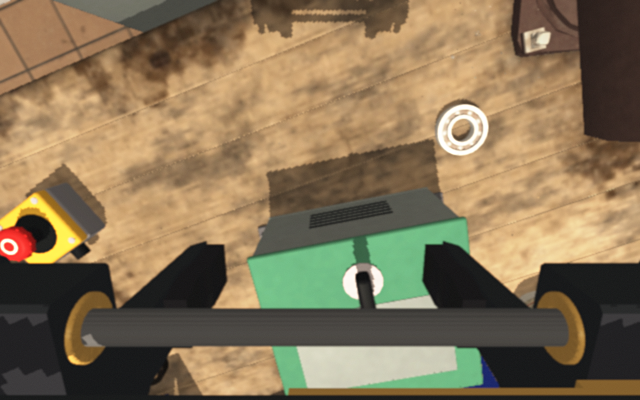

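The wrist view shows the bearing at (463,130), the lid's front edge from (249,258) to (466,218), and the T-bar at (365,290) partly hidden by the gripper. Station A is at (20,240). Going above B now.

Call:
servo_tool(
  grip=[88,88,88,88,88,88,88,88,88,88,88,88,88,88],
  xyz=[
    [6.9,1.8,-15.5],
    [6.9,1.8,-15.5],
    [6.9,1.8,-15.5],
    [6.9,1.8,-15.5],
    [6.9,1.8,-15.5],
    [6.9,1.8,-15.5],
    [6.9,1.8,-15.5],
    [6.9,1.8,-15.5],
    [6.9,1.8,-15.5],
    [6.9,1.8,-15.5],
    [6.9,1.8,-15.5],
    [6.9,1.8,-15.5],
    [6.9,1.8,-15.5],
    [6.9,1.8,-15.5],
  ],
  spin=[0,0,0,0,0,0,0,0,0,0,0,0,0,0],
)

```text
t: 2.95
eef_pos: [493.2, -297.5, 299.9]
ee_rot: [[0.936, 0.0, 0.353], [-0.353, 0.0, 0.936], [0.0, -1.0, 0.0]]
force: [0.4, 0.3, -0.0]
width: 0.998
```

```bash
cat > wr.py <<'E'
from h import *
import sys
s=status.observe(); m=vision.camera_model("wrist"); im=vision.read_camera("wrist"); n=sys.argv[1]
cv2.imwrite(f"pics/{n}.png",im[:,:,::-1]); np.save(f"{n}.npy",m,allow_pickle=True)
print(s["t"],s["eef_pos"],s["force"],s["joint_positions"])
for c,st in blobs(red(im),200): print("red",c,st, onz(m,c,97), (st[2]+st[3])/2)
E
python3 wr.py w2
```

```text
2.95 [ 493.216 -297.483  299.945] [ 0.373  0.296 -0.033] [-0.586  0.056  1.776  0.001  1.309 -1.797]
red [220.558  36.761] [ 196   10   48   53 1381] [ 352.535 -336.583   97.   ] 50.5
red [447.057  43.187] [ 424   17   50   53 1374] [ 423.61  -162.158   97.   ] 51.5
red [325.502 172.121] [304 153  44  42 988] [ 490.236 -295.401   97.   ] 43.0
red [282.434 246.589] [ 270  209   28   81 1773] [ 544.563 -360.657   97.   ] 54.5
```

View pics/w2.png

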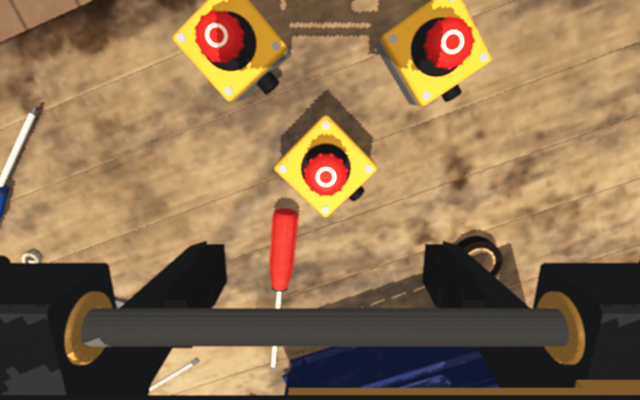

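Wrist view: B's head is at (325,172) with its white ring at (326,177). A (447,43) and C (220,37) are nearer the base, and the screwdriver at (284,250) lies just behind B. I'll descend partway for a second view and shut the fingers for the push.

Call:
servo_tool(
  grip=[0,0,0,0,0,0,0,0],
  xyz=[
    [0,1,0],
    [0,2,0],
    [0,3,0],
    [0,3,0],
    [0,3,0],
    [0,3,0],
    [0,3,0],
    [0,3,0],
  ],
  spin=[0,0,0,0,0,0,0,0],
  newtons=20,
)

```text
t: 3.8
eef_pos: [493.7, -299.9, 211.5]
ee_rot: [[0.935, 0.002, 0.355], [-0.355, -0.002, 0.935], [0.003, -1.0, -0.001]]
force: [0.5, 0.2, -0.0]
width: 0.295
```

```bash
python3 wr.py w3; cat > ring.py <<'E'
from h import *
import sys
R=[];names=sys.argv[1:]
for n,near in zip(names,((326,177),None)):
    im=cv2.imread(f"pics/{n}.png")[:,:,::-1].copy(); m=np.load(n+".npy",allow_pickle=True).item(); h=hsv(im)
    best=[]
    for c,st in blobs(red(im),200):
        x,y,w,hh=st[:4]; sub=h[y:y+hh,x:x+w]; wt=(sub[...,1]<110)&(sub[...,2]>170)
        for c2,s2 in blobs(wt,15): best.append((s2[4],c2+[x,y]))
    best=[b for b in best if abs(b[1][0]-325)<60]; print(n,best)
    b=min(best,key=lambda b:abs(b[1][0]-325)); R.append(ray(m,b[1])); print(onz(m,b[1],97))
print(tri(*R))
s=status.observe();print(s["eef_pos"],s["width"])
E
python3 ring.py w2 w3
```

```text
3.8 [ 493.657 -299.879  211.537] [ 0.531  0.227 -0.037] [-0.589  0.118  1.875 -0.     1.145 -1.797]
red [185.956  23.755] [ 148    0   68   48 1875] [ 359.784 -337.729   97.   ] 58.0
red [175.961   8.441] [167   0  19  19 304] [ 350.294 -339.494   97.   ] 19.0
red [495.748  27.713] [ 465    0   72   57 2199] [ 427.528 -165.483   97.   ] 64.5
red [507.397  16.2  ] [498   6  19  21 310] [ 423.849 -157.591   97.   ] 20.0
red [329.173 194.343] [ 300  170   59   56 1689] [ 488.957 -294.906   97.   ] 57.5
red [277.427 239.078] [263 234  30  12 232] [ 506.624 -340.451   97.   ] 21.0
w2 [(np.int32(227), array([325.599, 176.559])), (np.int32(19), array([270.526, 214.789])), (np.int32(44), array([296.318, 254.045]))]
[ 494.161 -296.781   97.   ]
w3 [(np.int32(398), array([329.266, 202.108]))]
[ 494.128 -296.779   97.   ]
(array([ 494.245, -296.814,   96.593]), np.float64(0.0028252356656262414))
[ 493.447 -299.783  211.123] 0.24779743107840263
```

Call:
servo_tool(
  grip=[0,0,0,0,0,0,0,0,0,0,0,0],
  xyz=[
    [0,1,0.1],
    [0,2,0.1],
    [0,2.5,0.1],
    [0,2.7,0.1],
    [0,2.8,0.1],
    [0,2.9,0.1],
    [0,3.0,0.1],
    [0,3.05,0.1],
    [0,3.1,0.1],
    [0,3.15,0.1],
    [0,3.2,0.1],
    [0,3.2,0.1],
  ],
  spin=[0,0,0,0,0,0,0,0,0,0,0,0],
)

```text
t: 5.05
eef_pos: [494.8, -297.2, 114.5]
ee_rot: [[0.935, 0.002, 0.355], [-0.355, -0.001, 0.935], [0.003, -1.0, -0.001]]
force: [1.6, -1.9, 3.3]
width: 0.002
```

Call:
servo_tool(
  grip=[0,0,0,0,0,0],
  xyz=[
    [0,0.04,0],
    [0,0.08,0],
    [0,0.1,0],
    [0,0.12,0],
    [0,0.12,0],
    [0,0.12,0],
  ],
  spin=[0,0,0,0,0,0],
)

```text
t: 5.65
eef_pos: [494.9, -297.3, 111.9]
ee_rot: [[0.935, 0.002, 0.355], [-0.355, -0.001, 0.935], [0.002, -1.0, -0.001]]
force: [0.1, 0.6, 11.6]
width: 0.005
```

It bottomed out at 11.6 N. I'll retreat, open the gripper and check that it stays down.

Call:
servo_tool(
  grip=[0,20,70,70,70,70],
  xyz=[
    [0,-1,0],
    [0,-2,0],
    [0,-2.6,0],
    [0,-2.6,0],
    [0,-2.6,0],
    [0,-2.6,0],
  ],
  spin=[0,0,0,0,0,0],
)

```text
t: 6.25
eef_pos: [492.6, -295.7, 185.8]
ee_rot: [[0.935, -0.003, 0.355], [-0.355, 0.002, 0.935], [-0.004, -1.0, 0.001]]
force: [0.3, -0.7, -0.4]
width: 0.436
```

```bash
python3 wr.py w4; python3 ring.py w2 w4
```

```text
6.25 [ 492.641 -295.707  185.81 ] [ 0.34  -0.722 -0.442] [-0.584  0.139  1.902  0.     1.105 -1.792]
red [162.961  23.302] [ 120    0   78   48 2193] [ 360.871 -337.866   97.   ] 63.0
red [150.808   6.313] [140   0  22  16 281] [ 351.319 -340.017   97.   ] 19.0
red [508.637  28.312] [ 474    0   82   58 2561] [ 428.682 -166.162   97.   ] 70.0
red [522.66  12.5 ] [512   0  22  25 412] [ 423.773 -157.508   97.   ] 23.5
red [323.9   207.924] [ 293  181   63   60 2048] [ 487.575 -294.258   97.   ] 61.5
red [282.007 281.753] [275 252  12  56 288] [ 524.803 -337.503   97.   ] 34.0
w2 [(np.int32(227), array([325.599, 176.559])), (np.int32(19), array([270.526, 214.789])), (np.int32(44), array([296.318, 254.045]))]
[ 494.161 -296.781   97.   ]
w4 [(np.int32(438), array([323.868, 215.267])), (np.int32(29), array([285.586, 300.138]))]
[ 491.983 -295.955   97.   ]
(array([ 498.456, -298.377,   76.17 ]), np.float64(0.0531287050530395))
[ 492.639 -295.757  185.755] 0.47542033146725066
```

The head stays about 7–8 mm lower, so it is locked. Now to grip it across its diameter.

Call:
servo_tool(
  grip=[75,75,75,75,75,75,75,30,30,30,30,30,30,30],
  xyz=[
    [0,0,0],
    [0,1,0],
    [0,2,0],
    [0,2.6,0],
    [0,3,0],
    [0,3.2,0],
    [0,3.25,0],
    [0,3.25,0],
    [0,3.25,0],
    [0,3.25,0],
    [0,3.25,0],
    [0,3.25,0],
    [0,3.25,0],
    [0,3.25,0],
  ],
  spin=[0,0,0,0,0,0,0,0,0,0,0,0,0,0],
  newtons=15,
)

```text
t: 7.7
eef_pos: [494.2, -296.6, 91.0]
ee_rot: [[0.935, 0.001, 0.355], [-0.355, -0.0, 0.935], [0.001, -1.0, 0.0]]
force: [1.0, 1.9, 1.3]
width: 0.431
```

The width of 38 mm means the head is held. Positive spin about the downward tool y is clockwise from above.

Call:
servo_tool(
  grip=[30,30,30,30,30,30,30,30,30,30],
  xyz=[
    [0,0,0],
    [0,0,0],
    [0,0,0],
    [0,0,0],
    [0,0,0],
    [0,0,0],
    [0,0,0],
    [0,0,0],
    [0,0,0],
    [0,0,0],
  ],
  spin=[1,2,3,4,5,6,7,8,8,8],
)

```text
t: 8.7
eef_pos: [494.0, -296.8, 91.0]
ee_rot: [[0.49, 0.0, 0.872], [-0.872, -0.0, 0.49], [0.001, -1.0, 0.0]]
force: [-0.8, 1.6, 4.2]
width: 0.438
```

Call:
servo_tool(
  grip=[75,75,75,75,75,75,75,75,75,75,75,75],
  xyz=[
    [0,0,0],
    [0,0,0],
    [0,0,0],
    [0,0,0],
    [0,0,0],
    [0,-1,0],
    [0,-2,0],
    [0,-3,0],
    [0,-4,0],
    [0,-4,0],
    [0,-4,0],
    [0,-4,0],
  ],
  spin=[0,0,0,0,0,0,0,0,0,0,0,0],
)

```text
t: 9.9
eef_pos: [493.1, -296.0, 209.0]
ee_rot: [[0.488, -0.002, 0.873], [-0.873, 0.001, 0.488], [-0.002, -1.0, -0.001]]
force: [-0.1, 0.0, -0.3]
width: 0.854
```

```bash
python3 wr.py w5; python3 ring.py w2 w5
```

```text
9.9 [ 493.05  -296.009  208.986] [-0.113  0.023 -0.273] [-0.584  0.119  1.879  0.     1.146 -1.094]
red [110.435 153.866] [  74  125   68   61 2297] [ 354.593 -333.769   97.   ] 64.5
red [100.526 157.822] [ 92 149  18  18 230] [ 349.832 -339.404   97.   ] 18.0
red [324.189 199.592] [ 296  174   59   57 1743] [ 491.187 -292.8     97.   ] 58.0
red [345.984 281.281] [ 318  251   63   58 1891] [ 534.791 -338.596   97.   ] 60.5
w2 [(np.int32(227), array([325.599, 176.559])), (np.int32(19), array([270.526, 214.789])), (np.int32(44), array([296.318, 254.045]))]
[ 494.161 -296.781   97.   ]
w5 [(np.int32(392), array([325.334, 206.663])), (np.int32(834), array([369.029, 267.928])), (np.int32(406), array([325.818, 296.074]))]
[ 494.298 -296.773   97.   ]
(array([ 494.273, -296.818,   96.758]), np.float64(0.06331608745673883))
[ 492.875 -295.93   208.622] 0.8520840159919214
```

View pics/w5.png

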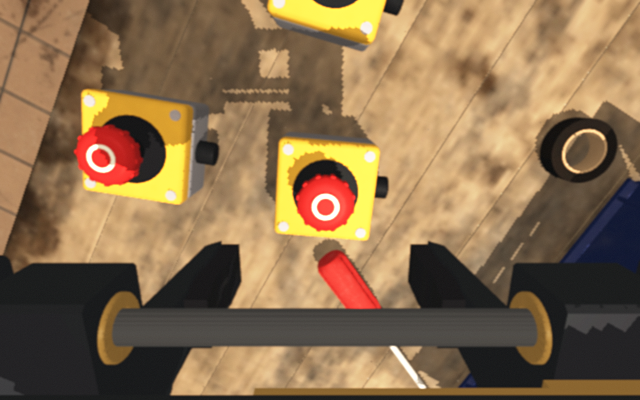

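B's head is back up: the top triangulates to 96.8 mm, with the ring at (325,207). Next I'll move over the guard with the tool x aligned to the box x (about -7°).

Call:
servo_tool(
  grip=[60,60,60,60,60,60,60,60,60,60,60,60,60,60,60],
  xyz=[
    [0,-2,0],
    [-13.3,-3.7,10.4],
    [-13.3,-3.7,10.4],
    [-13.3,-3.7,10.4],
    [-13.3,-3.7,10.4],
    [-13.3,-3.7,10.4],
    [-13.3,-3.7,10.4],
    [-13.3,-3.7,10.4],
    [-13.3,-3.7,10.4],
    [-13.3,-3.7,10.4],
    [-13.3,-3.7,10.4],
    [-13.3,-3.7,10.4],
    [-13.3,-3.7,10.4],
    [-13.3,-3.7,10.4],
    [-13.3,-3.7,10.4],
  ],
  spin=[0,-10.8,-10.8,-10.8,-10.8,-10.8,-10.8,-10.8,-10.8,-10.8,-10.8,-10.8,-10.8,-10.8,-10.8],
)

```text
t: 11.45
eef_pos: [571.1, 202.2, 320.6]
ee_rot: [[0.993, -0.002, 0.12], [-0.12, -0.001, 0.993], [-0.001, -1.0, -0.001]]
force: [0.6, 0.5, 0.1]
width: 0.682
```

```bash
python3 wr.py w6
```

```text
11.45 [571.129 202.181 320.636] [0.619 0.499 0.052] [ 0.299  0.105  1.686 -0.001  1.352 -1.151]
```

View pics/w6.png

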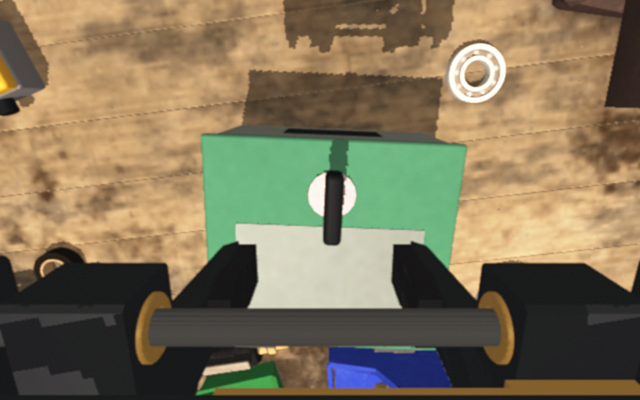

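The bar spans (334,172) to (332,243), nearly along tool x, and the lid's front edge runs (203,137)–(466,146). One lower view for height.

Call:
servo_tool(
  grip=[60,60,60,60],
  xyz=[
    [0,1,0],
    [0,2,0],
    [0,2,0],
    [0,2,0],
  ],
  spin=[0,0,0,0],
)

```text
t: 11.9
eef_pos: [571.2, 202.7, 261.4]
ee_rot: [[0.993, -0.001, 0.12], [-0.12, -0.001, 0.993], [-0.001, -1.0, -0.001]]
force: [0.8, 0.3, -0.4]
width: 0.682
```

```bash
python3 wr.py w7; cat > bar.py <<'E'
from h import *
import sys
E=[]
for n in sys.argv[1:]:
    im=cv2.imread(f"pics/{n}.png")[:,:,::-1].copy(); m=np.load(n+".npy",allow_pickle=True).item(); v=hsv(im)[...,2]
    c=[(c,s) for c,s in blobs((v<75)[150:300,300:370],300) if s[3]>1.5*s[2]]
    c,s=max(c,key=lambda q:q[1][4]); print(n,c+[300,150],s)
    mk=np.zeros(v.shape,np.uint8); mk[150:300,300:370]=(v<75)[150:300,300:370]
    k=max(cv2.findContours(mk,0,2)[0],key=cv2.contourArea); r=cv2.minAreaRect(k); b=cv2.boxPoints(r); b=b[b[:,1].argsort()]
    far=b[2:].mean(0); near=b[:2].mean(0)   # far: top-edge end; near end
    P=[onz(m,q,189.5) for q in (near,far)]; d=P[1]-P[0]
    print(r,P,np.linalg.norm(d),"yaw",np.degrees(np.arctan2(d[1],d[0]))); E.append((m,near,far,c+[300,150]))
    g=hsv(im);g=((g[...,0]>60)&(g[...,0]<90)&(g[...,1]>90)).astype(np.uint8)
    ys=[];
    for x in list(range(225,300,5))+list(range(350,440,5)):
        col=np.flatnonzero(g[80:,x]); 
        if len(col): ys.append(onz(m,(x,80+col[0]),138.5)[:2])
    vx,vy,x0,y0=cv2.fitLine(np.array(ys,np.float32),cv2.DIST_HUBER,0,.01,.01).ravel(); print("front edge dir",np.degrees(np.arctan2(vy,vx)),x0,y0)
a,b=E
for i in (1,2,3): print(tri(ray(a[0],a[i]),ray(b[0],b[i])))
s=status.observe();print(s["eef_pos"],s["ee_rot"][:,0])
E
python3 bar.py w6 w7
```

```text
11.9 [571.17  202.714 261.404] [ 0.761  0.321 -0.449] [ 0.3    0.137  1.759 -0.     1.247 -1.151]
w6 [332.963 206.697] [  24   20   20   75 1240]
((333.12347412109375, 207.0311737060547), (17.328353881835938, 74.35711669921875), 2.862405300140381) [array([551.805, 211.617, 189.5  ]), array([608.188, 202.448, 189.5  ])] 57.12285798657545 yaw -9.236424601012022
front edge dir 80.84139 535.37366 209.92169
w7 [334.098 236.23 ] [  22   40   26   94 1991]
((334.5352478027344, 236.45712280273438), (22.555509567260742, 93.48548889160156), 2.544804573059082) [array([551.166, 211.566, 189.5  ]), array([608.156, 202.737, 189.5  ])] 57.66928806903238 yaw -8.806828386914889
front edge dir 80.74619 535.56744 212.0601
(array([554.005, 211.632, 178.554]), np.float64(0.032498979696010115))
(array([608.381, 202.576, 189.071]), np.float64(0.1423550407981552))
(array([580.52 , 206.994, 184.208]), np.float64(0.014547577095853489))
[572.021 203.203 262.858] [ 0.993 -0.119  0.001]
```

The bar centre is about (581,207,178.5) with yaw -9.1°, agreeing with the front edge's 80.8°. Descend and grip.

Call:
servo_tool(
  grip=[60,60,60,60,60,60,60,5,5,5,5,5,5,5,5,5],
  xyz=[
    [0.3,0,0.15],
    [0.3,1,0.15],
    [0.3,1.8,0.15],
    [0.3,2.3,0.15],
    [0.3,2.5,0.15],
    [0.3,2.55,0.15],
    [0.3,2.55,0.15],
    [0.3,2.55,0.15],
    [0.3,2.55,0.15],
    [0.3,2.55,0.15],
    [0.3,2.55,0.15],
    [0.3,2.55,0.15],
    [0.3,2.55,0.15],
    [0.3,2.55,0.15],
    [0.3,2.55,0.15],
    [0.3,2.55,0.15],
  ],
  spin=[0.45,0.45,0.45,0.45,0.45,0.45,0.45,0.45,0.45,0.45,0.45,0.45,0.45,0.45,0.45,0.45],
  newtons=30,
)

```text
t: 13.55
eef_pos: [580.9, 207.3, 185.1]
ee_rot: [[0.988, -0.0, 0.157], [-0.157, -0.0, 0.988], [-0.0, -1.0, -0.0]]
force: [-0.4, -0.2, 0.3]
width: 0.157
```

Gripped at 13.8 mm. Now the tug, a slow lift of 12 mm without turning.

Call:
servo_tool(
  grip=[5,5,5,5,5,5,5,5],
  xyz=[
    [0,-0.1,0],
    [0,-0.2,0],
    [0,-0.25,0],
    [0,-0.3,0],
    [0,-0.35,0],
    [0,-0.4,0],
    [0,-0.4,0],
    [0,-0.4,0],
  ],
  spin=[0,0,0,0,0,0,0,0],
)

```text
t: 14.35
eef_pos: [582.9, 206.9, 194.7]
ee_rot: [[0.988, 0.004, 0.157], [-0.157, -0.0, 0.988], [0.004, -1.0, 0.0]]
force: [13.2, 1.0, -16.4]
width: 0.151
```

The force looks like a caught lid (16 N down). I'll confirm by following the arc slightly and lifting 3 mm more.

Call:
servo_tool(
  grip=[5,5,5,5],
  xyz=[
    [0.1,-0.05,0],
    [0.1,-0.1,0],
    [0.1,-0.1,0],
    [0.1,-0.1,0],
  ],
  spin=[0,0,0,0],
)

```text
t: 14.75
eef_pos: [583.2, 206.8, 195.0]
ee_rot: [[0.988, -0.003, 0.157], [-0.157, -0.0, 0.988], [-0.003, -1.0, -0.001]]
force: [9.5, 3.5, -21.1]
width: 0.155
```

It stopped hard (only 0.3 mm more for +5 N), so the lid is caught. Lower to rest, then turn the handle clockwise about 76°.

Call:
servo_tool(
  grip=[5,5,5,5,5,5],
  xyz=[
    [-0.1,0.1,0],
    [-0.1,0.3,0],
    [-0.1,0.4,0],
    [-0.1,0.5,0],
    [-0.1,0.5,0],
    [-0.1,0.5,0],
  ],
  spin=[0,0,0,0,0,0],
)

```text
t: 15.35
eef_pos: [580.8, 207.3, 185.3]
ee_rot: [[0.988, -0.0, 0.157], [-0.157, -0.0, 0.988], [-0.0, -1.0, -0.0]]
force: [-0.4, -0.5, -2.4]
width: 0.155
```

Call:
servo_tool(
  grip=[5,5,5,5,5,5,5,5,5,5,5,5,5,5,5,5,5,5],
  xyz=[
    [0,0,0],
    [0,0,0],
    [0,0,0],
    [0,0,0],
    [0,0,0],
    [0,0,0],
    [0,0,0],
    [0,0,0],
    [0,0,0],
    [0,0,0],
    [0,0,0],
    [0,0,0],
    [0,0,0],
    [0,0,0],
    [0,0,0],
    [0,0,0],
    [0,0,0],
    [0,0,0],
  ],
  spin=[1,2,3,4,5,6,7,8,9,10,11,12,13,14,14.8,15.2,15.2,15.2],
)

```text
t: 17.15
eef_pos: [582.3, 208.7, 185.6]
ee_rot: [[0.087, 0.004, 0.996], [-0.996, 0.003, 0.087], [-0.002, -1.0, 0.004]]
force: [5.5, 4.0, -4.8]
width: 0.156
```

Call:
servo_tool(
  grip=[5,5,5,5,5,5,5,5,5,5,5,5,5],
  xyz=[
    [0,0,0],
    [0,0,0],
    [0,0,0],
    [0,0,0],
    [0,0,0],
    [0,0,0],
    [0,0,0],
    [0,0,0],
    [0,0,0],
    [0,0,0],
    [0,0,0],
    [0,0,0],
    [0,0,0],
  ],
  spin=[-1.4,-2.8,-4.2,-5.6,-7,-8.4,-9.8,-11.2,-12.6,-14,-15.2,-15.2,-15.2],
)

```text
t: 18.45
eef_pos: [580.7, 207.3, 185.3]
ee_rot: [[0.987, -0.0, 0.159], [-0.159, -0.0, 0.987], [-0.0, -1.0, -0.0]]
force: [0.3, -0.6, -1.4]
width: 0.159
```

```bash
python3 - <<'E'
from h import *
s=status.observe(); print(s["eef_pos"],s["force"],s["ee_rot"][:,0])
# arc of bar centre about hinge: closed (-155,48); grasp shift in tool units (x, -z)
for a in np.arange(0,50,2.5):
    t=np.radians(a); x=-155*np.cos(t)+48*np.sin(t); z=155*np.sin(t)+48*np.cos(t)
    print("%4.1f tx %.2f ty %.2f"%(a,(x+155)/30,-(z-48)/30))
E
```

```text
[580.742 207.348 185.251] [ 0.342 -0.578 -1.393] [ 0.987 -0.159 -0.   ]
 0.0 tx 0.00 ty -0.00
 2.5 tx 0.07 ty -0.22
 5.0 tx 0.16 ty -0.44
 7.5 tx 0.25 ty -0.66
10.0 tx 0.36 ty -0.87
12.5 tx 0.47 ty -1.08
15.0 tx 0.59 ty -1.28
17.5 tx 0.72 ty -1.48
20.0 tx 0.86 ty -1.67
22.5 tx 1.01 ty -1.86
25.0 tx 1.16 ty -2.03
27.5 tx 1.32 ty -2.20
30.0 tx 1.49 ty -2.37
32.5 tx 1.67 ty -2.53
35.0 tx 1.85 ty -2.67
37.5 tx 2.04 ty -2.81
40.0 tx 2.24 ty -2.95
42.5 tx 2.44 ty -3.07
45.0 tx 2.64 ty -3.18
47.5 tx 2.86 ty -3.29
```

Call:
servo_tool(
  grip=[5,5,5,5,5,5,5,5],
  xyz=[
    [0.03,-0.11,0],
    [0.07,-0.22,0],
    [0.11,-0.33,0],
    [0.16,-0.44,0],
    [0.25,-0.66,0],
    [0.36,-0.87,0],
    [0.36,-0.87,0],
    [0.36,-0.87,0],
  ],
  spin=[0,0,0,0,0,0,0,0],
)

```text
t: 19.25
eef_pos: [590.6, 205.8, 211.9]
ee_rot: [[0.988, -0.003, 0.157], [-0.157, 0.0, 0.988], [-0.003, -1.0, -0.0]]
force: [-5.4, 1.3, -1.8]
width: 0.153
```

Free: 27 mm up with only a few newtons. Continue along the arc to 45°.

Call:
servo_tool(
  grip=[5,5,5,5,5,5,5,5,5,5,5,5,5,5,5,5,5],
  xyz=[
    [0.11,-0.21,0],
    [0.23,-0.41,0],
    [0.36,-0.61,0],
    [0.5,-0.8,0],
    [0.65,-0.99,0],
    [0.8,-1.16,0],
    [0.96,-1.33,0],
    [1.13,-1.5,0],
    [1.31,-1.66,0],
    [1.49,-1.8,0],
    [1.68,-1.94,0],
    [1.88,-2.08,0],
    [2.08,-2.2,0],
    [2.28,-2.31,0],
    [2.28,-2.31,0],
    [2.28,-2.31,0],
    [2.28,-2.31,0],
  ],
  spin=[0,0,0,0,0,0,0,0,0,0,0,0,0,0,0,0,0],
)

```text
t: 20.95
eef_pos: [659.1, 194.7, 283.1]
ee_rot: [[0.988, 0.001, 0.157], [-0.157, -0.0, 0.988], [0.001, -1.0, 0.0]]
force: [-5.9, 0.3, 3.4]
width: 0.156
```

```bash
python3 - <<'E'
from h import *
s=status.observe(); print(s["t"],s["eef_pos"],s["force"],s["width"],s["joint_vel"])
a=vision.read_camera("scene")[110:240,190:390]; b=vision.read_camera("side")[170:310,190:390]
o=np.vstack([cv2.resize(a,(460,299),interpolation=2),cv2.resize(b,(428,300),interpolation=2)[:,:428] if 0 else cv2.resize(b,(460,300),interpolation=2)])
cv2.imwrite("pics/f1.png",o[:,:,::-1])
E
```

```text
20.95 [659.122 194.7   283.128] [-5.881  0.307  3.428] 0.15560874878093223 [ 0.001 -0.     0.002 -0.001 -0.     0.   ]
```

View pics/f1.png

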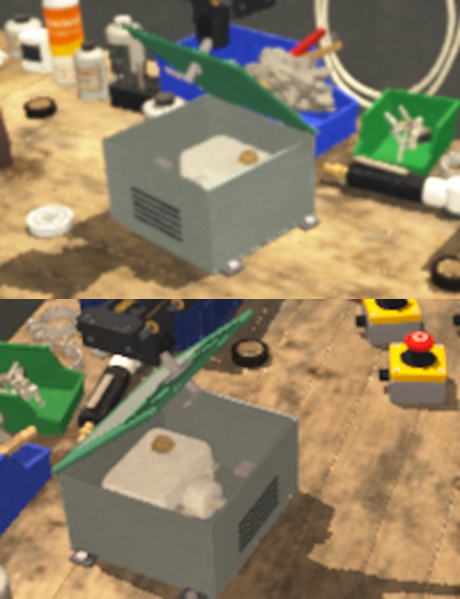

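Both views show the lid about half open, with the gripper on the T-handle. The TCP shift gives 45.4°, and the joint speeds are zero. One last check of the stop head and the hold, then I'll hand in.

Call:
servo_tool(
  grip=[5,5,5,5,5],
  xyz=[
    [0,0,0],
    [0,0,0],
    [0,0,0],
    [0,0,0],
    [0,0,0],
  ],
  spin=[0,0,0,0,0],
)

```text
t: 21.55
eef_pos: [659.1, 194.7, 283.1]
ee_rot: [[0.988, 0.001, 0.157], [-0.157, -0.0, 0.988], [0.001, -1.0, 0.0]]
force: [-6.1, -0.0, 3.2]
width: 0.157
```

```bash
python3 - <<'E'
from h import *
from bench import order
im=vision.read_camera("scene"); print([c for c,s in blobs(red(im),60)])
s=status.observe(); print(s["t"],s["eef_pos"],s["force"],s["width"])
if s["width"]>.13 and s["eef_pos"][2]>278: print(order.finish_job())
E
```

```text
[array([ 20.554, 210.92 ]), array([462.639, 192.857]), array([340.324, 252.471]), array([403.509, 256.019]), array([446.152, 271.943]), array([610.801, 287.464]), array([393.968, 297.497])]
21.6 [659.083 194.697 283.088] [-5.539 -0.164  1.523] 0.1535193851369911
the job is handed in; nothing more can be done
None
```

The safety check is done and handed in at 21.6 s; the lid was caught, so I freed it with the T-handle.

- **Stop button:** I used the station farthest from the base (577 mm, against 488 and 453 for the look-alikes). I pressed it until it bottomed at 11.6 N, and a wrist view showed it staying about 7–8 mm down. I then gripped it and twisted it 40° clockwise. After release the top triangulated to 96.8 mm, its unpressed height.
- **Guard lid:** A straight tug stopped hard after about 10 mm at 16–21 N, slightly more than the 6–9 mm expected for a caught lid. I lowered it, turned the T-handle 76° clockwise, turned it back, and it lifted freely.
- **Final state:** The gripper holds the T-bar at about 13.8 mm opening, and arm travel puts the lid at about 45°. The pose did not move over the last 0.6 s, with about 6 N at the wrist.
- **Other items:** In the last scene picture, the red parts (stop heads and screwdriver) were where they started. I did not re-measure the bearing ring and tape; they were not touched.

No check failed. The first triangulation of the pressed head gave 76 mm. The two views it combined were from before and after pressing, so I worked the depth out from the known head position instead.

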